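Lay the toy robot's parts in their trays

ROBOT

A 6-joint arm with a two-finger parallel gripper is mounted at the origin on the work surface. World frame = base frame: x ahead of the robot, y to its left, z up, the work surface at z = 0. Lengths are in m, angles in rad, forces in N, time in s.
With the tool pointing down it reaches from about 0.3 to 1 m from the base axis. Payload 5.1 kg.
Tool frame: the origin (TCP) lies on the centre line of the jaws, within the pads' length; the fingertips stand r.nose_length ahead of it and the grasp point (between the pads) lies 11 mm behind it (r.nose_length is the distance from the TCP to the fingertips, in m); z points along the fingers, y is the line along which they close (so a half turn about z gives the same grasp; the last joint's range is limited). The gripper opens to 95 mm and grips with 3 to 60 N. Pads are 20 mm wide; open, the fingers measure 119 mm over their backs; the gripper's body (75 mm by 180 mm) begins 59 mm behind the grasp point.
Start: joints at [1.146, 0.124, 1.65, -0, 1.367, -0.083], TCP at [0.218, 0.612, 0.186] pointing down, gripper open.
Joint ranges: [-2.61, 2.61], [-1.02, 2.33], [0.03, 2.71], [-1.35, 4.49], [0.32, 2.68], [-2.91, 2.91]. Speed limits (rad/s): [2.57, 2.57, 3.14, 3.14, 3.14, 3.14].

INTERFACE

Orientations are given as a unit quaternion [x, y, z, w].
In Python, from station import r gives the robot as it stands.
- The arm moves only by the tool drive_tool, never from a script. Its argument "motion" is a list of rows, each a list of 4 numbers: the shift along the world's x, y, z in mm, then the turn about the world's z in rad. In form: [[tx, ty, tz, roll], ...]. A call has 1 to 20 rows; each row shifts and turns the commanded pose from where the row before left it; what a row does not reach is not made up. A row lasts 1/12 s, in which the tool goes at most 41.7 mm and 7.16 degrees, less where a joint would pass 70% of its speed; a pose out of reach is approached as far as the arm can. A call with a gripper value outside its range is refused whole. "grip" is the gripper's target within -1 to 1 (fully open at 1, half-way at 0, shut at -1), set as the call begins (left out, the last holds). The fingers move at their own pace and stop on an object; the grip force is fixed at half the most. Time passes only in rows, so rows that do not move let the fingers close. It gives the time, the measured TCP pose, the force, the opening and the grip force at its end, in the units of the state.
- r.sense(): the state, without advancing time (a new reading comes with each control period).
- r.read_camera(name): name is "side" or "top"; returns a dict with "color" (400x640x3 uint8, blue, green, red), "mtx" (3x3 intrinsics, pixels), "k1" (the pictures are not rectified: a ray, as slopes to the right and down, at radius r is drawn at 1 + k1 r^2 times it, then the intrinsics apply), "origin" and "attitude" of the camera in the world. Camera axes: x right, y up, looking along -z (the intrinsics and any distortion apply to the point x, -y, -z); pixel columns grow to the right and rows downward; lengths in m; the calibration is good to about 2 mm. A picture is of the moment at which its call begins. There is no depth.
- r.sign_off(): hands the job in; it is judged then, once.
The state is a dict: "time_s": time; "joint_pos": joint angles; "qvel": joint speeds; "joint_torque": joint torques, N m; "ee_pos": TCP position; "eef_rot": TCP orientation; "ft_force": force on the tool from outside, world axes, zero at the start; "wrist_torque": the same for the moment, N m; "gripper_width": opening from 0.0 (shut) to 1.0 (fully open); "finger_force": force on a finger pad.
Only numpy, scipy, OpenCV 4.12 (cv2) and the standard library are available. Lean on these libraries where they do the work, as an engineer would, in place of code of your own. Each camera call takes 0.05 s, during which the arm holds its last target. There are 200 camera calls.

TASK

Lay each of the four sanded parts of the wooden toy robot (big oblong torso, narrow bar for an arm, square head, round disc) in the plywood tray whose felt-lined recess has its shape and size. Each part must lie flat on the floor of its recess, the same side up as it lay on the bench, and be let go. Do not knock over the little glue bottle that stands among them.

Things in the scene. Friction and masses are not known exactly. Their poses are not given: they have to be found in the camera images.
- torso: The toy robot's torso: the big oblong block of pale wood, 90 mm long (x), 54 mm wide (y), 48 mm high, loose on the bench. Origin: centre of the underside; z up.
- bar: The toy robot's arm, called the bar: the narrow bar of pale wood, 90 mm long (x), 24 mm wide (y), 40 mm high, loose on the bench. Origin: centre of the underside; z up.
- head: The toy robot's head: the square block of pale wood, 54 x 54 mm, 48 mm high, with two dark wooden button eyes 3 mm high on its top face, loose on the bench. Origin: centre of the underside; z up.
- disc: The toy robot's foot: the round disc of pale wood, 58 mm diameter, 40 mm high, axis upright, loose on the bench. Origin: centre of the underside; z up.
- torso_tray: Fixed plywood tray, 12 mm high, with a grey felt-lined recess 8 mm deep (its floor is 4 mm above the bench), 7 mm wider all round than the part it is for. This one is for the torso: recess 104 mm (x) by 68 mm (y), outside 122 by 86 mm. Origin: centre of the underside; z up.
- bar_tray: Fixed plywood tray, 12 mm high, with a grey felt-lined recess 8 mm deep (its floor is 4 mm above the bench), 7 mm wider all round than the part it is for. This one is for the bar: narrow recess 104 mm (x) by 38 mm (y), outside 122 by 56 mm. Origin: centre of the underside; z up.
- head_tray: Fixed plywood tray, 12 mm high, with a grey felt-lined recess 8 mm deep (its floor is 4 mm above the bench), 7 mm wider all round than the part it is for. This one is for the head: square recess 68 by 68 mm along x and y, outside 88 by 88 mm. Origin: centre of the underside; z up.
- disc_tray: Fixed plywood tray, 12 mm high, with a grey felt-lined recess 8 mm deep (its floor is 4 mm above the bench), 7 mm wider all round than the part it is for. This one is for the disc: round recess of 72 mm diameter, outside 92 by 92 mm square. Origin: centre of the underside; z up.
- glue: Bystander: a small white plastic glue bottle with an orange cap, 28 mm diameter, 70 mm high, loose, standing upright among the parts and trays. Origin: centre of the underside; z up.
Mind the look-alikes: they are no part of the job. Leave any blue or orange look-alike of the torso alone.

How it is judged:
By the outcome, as a careful person would: the job done as asked, in the order asked, and still so for the second after the job is handed in, with the robot touching nothing.
It also fails if it takes over 104 s, if anything falls off the work surface, if the arm or the gripper's body presses on something with over 40 N, if the wrist force passes 120 N, or if a joint passes its speed limit or range.

## Working session

There is one attempt and no reset: what is moved stays moved. The work goes in short steps, Python scripts to look and compute and a tool call to move; the robot and the scene stay as the last step left them, time stands still between calls to the robot, and variables do not carry over. Pictures are saved under pics/ and viewed, at most 14 in all, crops included, and the job is handed in when it is done.

Besides the shell and the picture viewer there is one more tool, called after "Call:" by a JSON object that holds its "fn" and its "kwargs". drive_tool: Moves the arm, as the interface text tells. Its arguments: {"type":"object","properties":{"motion":{"type":"array"},"grip":{"type":"number"}},"required":["motion"]}

```bash
mkdir -p pics; ls; python3 - <<'E'
from station import r
import cv2
s=r.sense(); print(s, r.nose_length)
for n in("top","side"):
    c=r.read_camera(n); cv2.imwrite(f"pics/{n}0.png",c["color"]); print(n,c["mtx"],c["k1"],c["origin"],c["attitude"])
E
```

```text
pics
{'time_s': 0.0, 'joint_pos': array([ 1.14637996e+00,  1.24483928e-01,  1.65164937e+00, -5.51158656e-06,
        1.36747316e+00, -8.26118082e-02]), 'qvel': array([ 2.30394129e-03, -2.06491011e-03, -8.28474609e-04, -4.91378637e-05,
        3.93687604e-04,  3.04322166e-04]), 'joint_torque': array([ 3.68705187e-04, -4.17600203e+01, -3.59932888e+01,  7.75978086e-02,
        4.93536133e-02, -1.86102848e-04]), 'ee_pos': array([0.21762567, 0.61175995, 0.18471536]), 'eef_rot': array([ 1.70070916e-01,  9.85431312e-01, -9.75398220e-04, -2.49926901e-04]), 'ft_force': array([0.16579644, 0.11765081, 0.90525987]), 'wrist_torque': array([ 0.0380045 , -0.01712048,  0.00598264]), 'finger_force': 0.0, 'gripper_width': 1.0047535499252394} 0.008
top [[517.54209143   0.         326.8622974 ]
 [  0.         517.54209143 197.35219092]
 [  0.           0.           1.        ]] -0.14029941710358315 [ 0.20458199 -0.00268432  1.43032663] [-0.0666389   0.0735102   0.70369076 -0.70354447]
side [[467.94291229   0.         320.2766783 ]
 [  0.         467.94291229 198.6139049 ]
 [  0.           0.           1.        ]] 0.041601602264989566 [ 0.38006475 -0.84906257  1.02112708] [ 0.35036271 -0.02375027 -0.05675098  0.93459147]
```

View pics/top0.png

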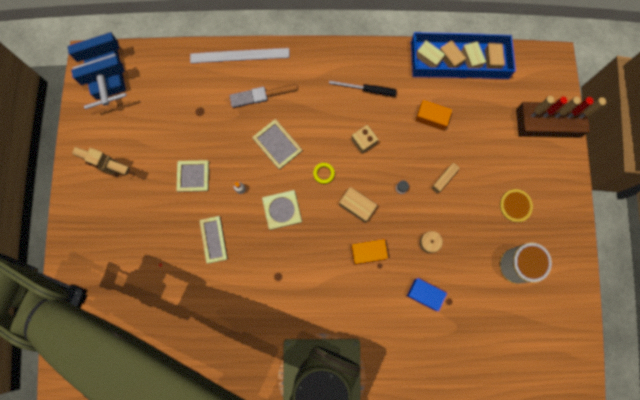

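View pics/side0.png

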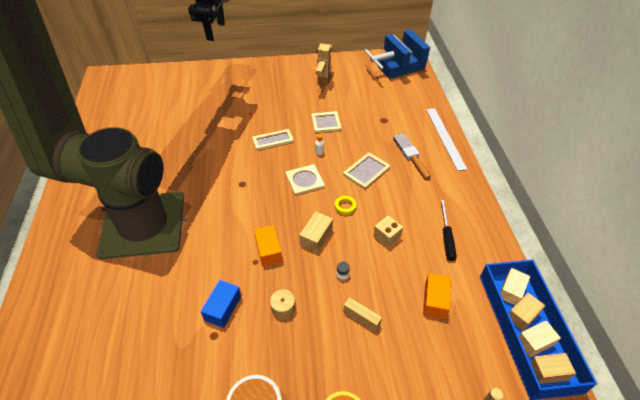

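Top view: torso candidates are the pale block (358,205), orange blocks (370,251) and (434,114), the blue block (427,294) and the offcuts in the blue box (430–496,52). By description the torso is the pale one at (358,205). The others are the bar (446,178), the head with eyes (365,138; not an offcut) and the disc (431,241; not the tape ring (323,173) or the jar lids). Trays: torso (277,143), head (193,176), disc (282,210), bar (213,239). The glue is at (240,187). Next, a close crop and a measurement.

```bash
cat > h.py <<'E'
import cv2, numpy as np
from scipy.spatial.transform import Rotation as R
def cast(c,px,z):
    px=np.asarray(px,float).reshape(-1,1,2)
    n=cv2.undistortPoints(px,c["mtx"],np.array([c["k1"],0,0,0.])).reshape(-1,2)
    d=R.from_quat(c["attitude"]).apply(np.c_[n[:,0],-n[:,1],-np.ones(len(n))])
    o=np.asarray(c["origin"]); t=(z-o[2])/d[:,2]
    return (o+d*t[:,None])[:,:2]
def proj(c,P):
    q=R.from_quat(c["attitude"]).inv().apply(np.atleast_2d(P)-c["origin"])*[1,-1,-1]
    return cv2.projectPoints(q,np.zeros(3),np.zeros(3),c["mtx"],np.array([c["k1"],0,0,0.]))[0].reshape(-1,2)
def rect(c,cnt,z):
    p=(cast(c,cnt,z)*1000).astype(np.float32)
    (x,y),(w,h),a=cv2.minAreaRect(p)
    if w<h: w,h,a=h,w,a+90
    return round(x,1),round(y,1),round(w,1),round(h,1),round((a+90)%180-90,1)
E
cat > m.py <<'E'
from station import r
from h import *
c=r.read_camera("top"); im=c["color"]; hsv=cv2.cvtColor(im,cv2.COLOR_BGR2HSV)
np.save("/tmp/top.npy",im)
S=dict(torso=(358,205,.048),bar=(446,178,.04),head=(365,138,.048),disc=(431,241,.04),torso_tray=(277,143,.012),head_tray=(193,176,.012),disc_tray=(282,210,.012),bar_tray=(213,239,.012))
vis=cv2.resize(im[100:280,160:480],None,fx=2.5,fy=2.5,interpolation=cv2.INTER_CUBIC)
bg=np.median(hsv[120:280,160:480].reshape(-1,3),0); print("bg",bg)
for n,(u,v,z) in S.items():
    w=hsv[v-30:v+31,u-30:u+31]
    tray='tray' in n
    m=((w[...,1]<(120 if tray else 165))&(w[...,2]>(110 if tray else 165))).astype(np.uint8)
    cs=cv2.findContours(m,cv2.RETR_EXTERNAL,cv2.CHAIN_APPROX_NONE)[0]
    cs=[k for k in cs if cv2.contourArea(k)>60 and cv2.pointPolygonTest(k,(30,30),True)>-6]
    print(n,"hsv",w[26,30],w[30,30],w[36,30])
    for k in cs:
        k=k+np.array([u-30,v-30]); print("  ",cv2.contourArea(k),rect(c,k,z))
        kk=((k-[160,100]+.5)*2.5).astype(int); cv2.polylines(vis,[kk],True,(255,0,255),1)
cv2.imwrite("pics/crop1.png",vis)
E
python3 m.py
```

```text
bg [ 14. 181. 169.]
torso hsv [ 18 137 203] [ 21 127 203] [ 17 139 203]
   592.0 (468.4, -100.8, 89.4, 54.0, 55.8)
bar hsv [ 17 136 197] [ 17 142 188] [ 15 159 146]
   218.0 (546.9, -350.6, 88.2, 24.6, -42.7)
head hsv [ 16 150 139] [ 19 134 204] [ 18 134 204]
   332.5 (657.5, -123.4, 56.0, 54.9, 36.2)
disc hsv [ 17 138 202] [ 15 150 138] [ 18 138 200]
   322.0 (363.5, -303.5, 55.9, 55.9, -28.3)
torso_tray hsv [176  15 138] [171  14 132] [  0   8 134]
   1163.5 (647.1, 126.4, 123.9, 85.0, 39.6)
head_tray hsv [171  14 131] [173  15 134] [177  18 142]
   892.0 (553.4, 365.4, 90.3, 88.5, -87.6)
disc_tray hsv [171  13 137] [169  15 134] [174  19 135]
   1066.0 (456.3, 109.8, 94.8, 94.4, 13.6)
bar_tray hsv [173  14 142] [176  13 133] [176  13 134]
   862.5 (372.0, 298.6, 124.1, 59.2, 11.7)
```

View pics/crop1.png

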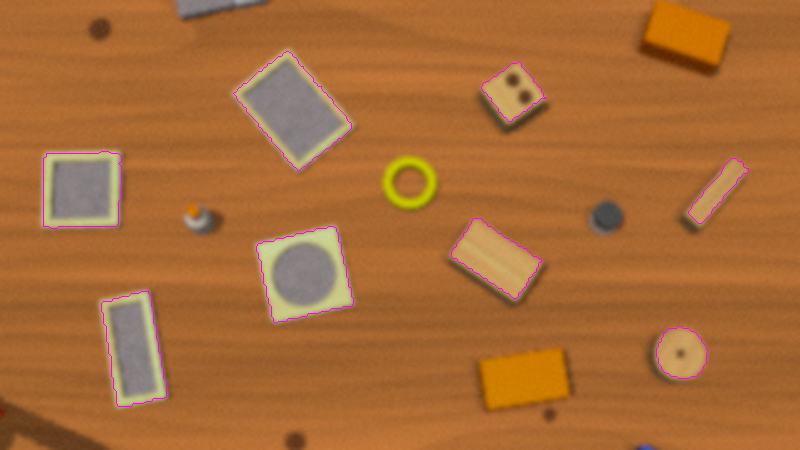

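The crop confirms the choice: the torso is the pale block at crop (496,260), and the contours match the true part and tray sizes. The head has its eyes at (520,90). The bar, the disc and all four trays are outlined cleanly. The glue at (200,218) stands clear of the recesses. Plan: torso, bar, head, disc, with fingertips about 15 mm above each underside so they clear the tray rim, and carrying at z ≥ 0.14.

Call:
{"fn": "drive_tool", "kwargs": {"motion": [[12.5, -35.6, -2, -0.0913], [12.5, -35.6, -2, -0.0913], [12.5, -35.6, -2, -0.0913], [12.5, -35.6, -2, -0.0913], [12.5, -35.6, -2, -0.0913], [12.5, -35.6, -2, -0.0913], [12.5, -35.6, -2, -0.0913], [12.5, -35.6, -2, -0.0913], [12.5, -35.6, -2, -0.0913], [12.5, -35.6, -2, -0.0913], [12.5, -35.6, -2, -0.0913], [12.5, -35.6, -2, -0.0913], [12.5, -35.6, -2, -0.0913], [12.5, -35.6, -2, -0.0913], [12.5, -35.6, -2, -0.0913], [12.5, -35.6, -2, -0.0913], [12.5, -35.6, -2, -0.0913], [12.5, -35.6, -2, -0.0913], [12.5, -35.6, -2, -0.0913], [12.5, -35.6, -2, -0.0913]], "grip": 1}}

```text
time_s: 1.82
ee_pos: [0.4679, -0.1016, 0.1457]
eef_rot: [0.885, 0.466, 0.0, -0.0]
ft_force: [0.8, 0.9, 0.9]
gripper_width: 0.997
finger_force: 0.0
```

Call:
{"fn": "drive_tool", "kwargs": {"motion": [[0, 0, 0, 0], [0, 0, 0, 0]]}}

```text
time_s: 1.98
ee_pos: [0.4677, -0.101, 0.1454]
eef_rot: [0.884, 0.467, -0.0, -0.001]
ft_force: [-0.9, 0.3, -0.1]
gripper_width: 1.0
finger_force: 0.0
```

Call:
{"fn": "drive_tool", "kwargs": {"motion": [[0.5, 0, -30, 0], [0, 0, -30, 0], [0, 0, -30, 0], [0, 0, -20, 0], [0, 0, -11, 0], [0, 0, 0, 0], [0, 0, 0, 0]]}}

```text
time_s: 2.57
ee_pos: [0.4684, -0.0989, 0.0253]
eef_rot: [0.883, 0.469, -0.0, -0.0]
ft_force: [1.3, 0.9, 0.3]
gripper_width: 0.999
finger_force: 0.0
```

Call:
{"fn": "drive_tool", "kwargs": {"motion": [[0, 0, 0, 0], [0, 0, 0, 0], [0, 0, 0, 0], [0, 0, 0, 0], [0, 0, 0, 0], [0, 0, 0, 0], [0, 0, 0, 0], [0, 0, 0, 0]], "grip": -1}}

```text
time_s: 3.23
ee_pos: [0.4684, -0.0997, 0.025]
eef_rot: [0.884, 0.468, -0.0, -0.0]
ft_force: [-0.2, 0.2, -0.7]
gripper_width: 0.491
finger_force: 0.0
```

Call:
{"fn": "drive_tool", "kwargs": {"motion": [[0, 0, 0, 0], [0, 0, 0, 0], [0, 0, 0, 0], [0, 0, 0, 0]]}}

```text
time_s: 3.57
ee_pos: [0.4683, -0.0996, 0.0249]
eef_rot: [0.884, 0.468, -0.0, -0.0]
ft_force: [0.5, -0.3, -0.1]
gripper_width: 0.214
finger_force: 0.0
```

```bash
python3 - <<'E'
from station import r
from h import *
im=r.read_camera("side")["color"]; t=r.read_camera("top")["color"]
a=cv2.resize(im[150:320,200:420],(600,464)); cv2.imwrite("pics/s1.png",a)
E
```

```text
(no output)
```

View pics/s1.png

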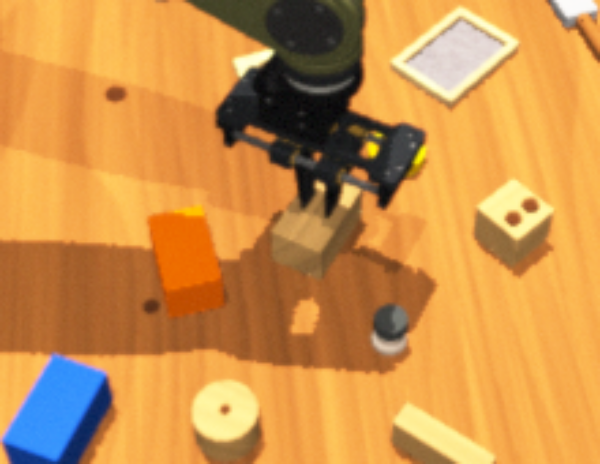

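Crop shows the fingers closing above the torso's top face (tips around side pixel (317,226)) and no contact. The tips look too high for the reported z, so I'm checking by triangulation.

```bash
python3 - <<'E'
from station import r
from h import *
c=r.read_camera("side"); s=r.sense(); print(s["ee_pos"],s["joint_pos"],s["gripper_width"],s["finger_force"])
x,y,z=s["ee_pos"]
for h in (0.017,.03,.048,.055,.065,.08): print(h,proj(c,[x,y,h]).round(1))
R3=[[468.4,-100.8]]
for h in (0,.048):
  a=np.radians(55.8);u=np.array([np.cos(a),np.sin(a)])*.045;v=np.array([-np.sin(a),np.cos(a)])*.027
  print(h,[proj(c,[*(np.array([.4684,-.1008])+i*u+j*v),h]).round(0).tolist()[0] for i,j in((1,1),(1,-1),(-1,-1),(-1,1))])
im=c["color"]; a=cv2.resize(im[190:260,280:360],(800,700),interpolation=cv2.INTER_CUBIC)[:600]; cv2.imwrite("pics/s2.png",a)
E
```

```text
[ 0.46836567 -0.09959862  0.02491668] [-3.21715462e-01 -9.75738804e-02  2.16166304e+00  2.11843793e-05
  1.07758696e+00  2.75250263e-01] 0.08560055846892535 0.0
0.017 [[316.9 232.9]]
0.03 [[316.9 230. ]]
0.048 [[316.9 225.8]]
0.055 [[316.9 224.1]]
0.065 [[316.9 221.8]]
0.08 [[316.9 218.2]]
0 [[316.0, 222.0], [333.0, 229.0], [318.0, 253.0], [300.0, 245.0]]
0.048 [[316.0, 211.0], [334.0, 218.0], [318.0, 242.0], [300.0, 235.0]]
```

View pics/s2.png

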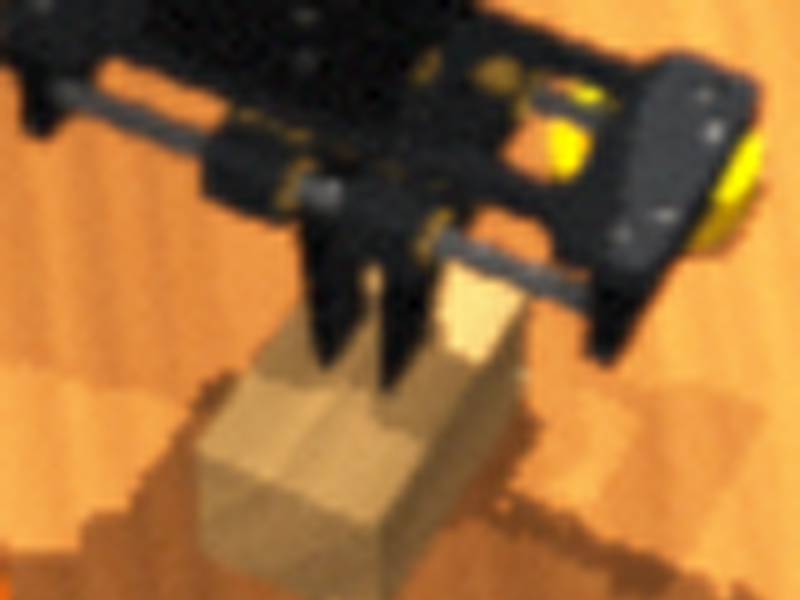

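Crop shows the nearly shut fingertips at side pixels ≈(313,226) and (319,229), above the torso's top face. That puts the real tips at z ≈ 0.05, while the reported pose says 0.017. I'll treat the stated height as about 30 mm too low, open, lower in small steps while watching force, and look again.

Call:
{"fn": "drive_tool", "kwargs": {"motion": [[0, 0, 0, 0], [0, 0, 0, 0], [0, 0, 0, 0], [0, 0, 0, 0], [0, 0, 0, 0], [0, 0, 0, 0], [0, 0, 0, 0], [0, 0, 0, 0], [0, 0, 0, 0], [0, 0, 0, 0], [0, 0, 0, 0], [0, 0, 0, 0], [0, 0, 0, 0]], "grip": 0.8}}

```text
time_s: 4.8
ee_pos: [0.4684, -0.0996, 0.025]
eef_rot: [0.884, 0.468, 0.0, 0.0]
ft_force: [-0.2, 0.1, -0.4]
gripper_width: 0.889
finger_force: 0.0
```

Call:
{"fn": "drive_tool", "kwargs": {"motion": [[0, 0, -5, 0], [0, 0, -5, 0], [0, 0, 0, 0], [0, 0, 0, 0]]}}

```text
time_s: 5.13
ee_pos: [0.4678, -0.0994, 0.0142]
eef_rot: [0.884, 0.468, -0.001, -0.001]
ft_force: [-0.5, 0.4, 0.4]
gripper_width: 0.896
finger_force: 0.0
```

Call:
{"fn": "drive_tool", "kwargs": {"motion": [[0, 0, -4, 0], [0, 0, -4, 0], [0, 0, 0, 0], [0, 0, 0, 0]]}}

```text
time_s: 5.47
ee_pos: [0.468, -0.0995, 0.0065]
eef_rot: [0.884, 0.468, -0.0, -0.0]
ft_force: [0.1, -0.2, -0.3]
gripper_width: 0.903
finger_force: 0.0
```

```bash
python3 - <<'E'
from station import r
from h import *
c=r.read_camera("side"); s=r.sense(); print(s["ee_pos"],s["gripper_width"],s["ft_force"])
im=c["color"]; cv2.imwrite("pics/s3.png",cv2.resize(im[190:260,280:360],(680,595),interpolation=cv2.INTER_CUBIC))
E
```

```text
[ 0.46828854 -0.09958879  0.0067904 ] 0.8982808233540192 [-0.35295499  0.04874584 -0.60203676]
```

View pics/s3.png

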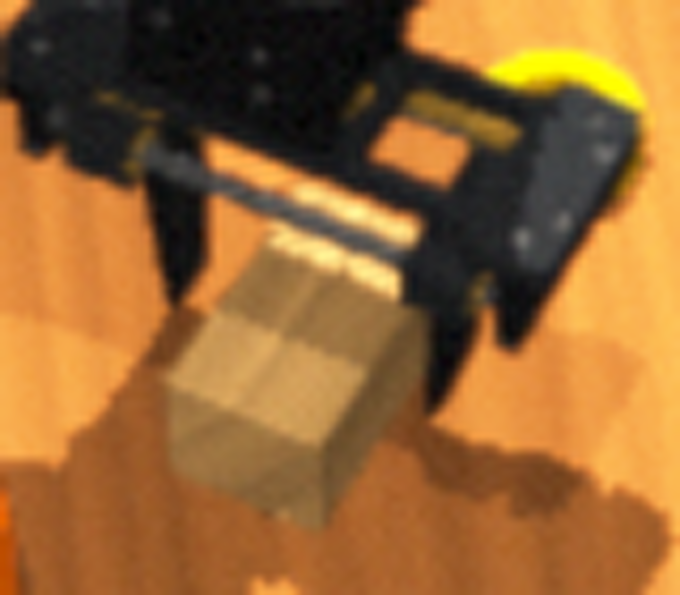

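The fingers now straddle the torso with tips at side ≈(301,226) and (331,239), z ≈ 0.03, and no contact. So the true tips are about 25 mm above the stated ones. I'll go 13 mm lower and grip.

Call:
{"fn": "drive_tool", "kwargs": {"motion": [[0, -1, -5, 0], [0, 0, -5, 0], [0, 0, -3, 0], [0, 0, 0, 0], [0, 0, 0, 0]]}}

```text
time_s: 5.93
ee_pos: [0.468, -0.1005, -0.0065]
eef_rot: [0.884, 0.468, -0.0, -0.0]
ft_force: [-0.2, 0.0, 0.3]
gripper_width: 0.902
finger_force: 0.0
```

Call:
{"fn": "drive_tool", "kwargs": {"motion": [[0, 0, 0, 0], [0, 0, 0, 0], [0, 0, 0, 0], [0, 0, 0, 0], [0, 0, 0, 0], [0, 0, 0, 0], [0, 0, 0, 0], [0, 0, 0, 0], [0, 0, 0, 0]], "grip": -1}}

```text
time_s: 6.68
ee_pos: [0.4682, -0.1005, -0.006]
eef_rot: [0.884, 0.468, -0.0, -0.0]
ft_force: [-2.3, -0.1, 2.4]
gripper_width: 0.567
finger_force: 30.0
```

Call:
{"fn": "drive_tool", "kwargs": {"motion": [[0, 0, 5, 0], [0, 0, 20, 0], [0, 0, 30, 0], [0, 0, 30, 0], [11, 14, 5, 0], [22, 28, 0, -0.035], [22, 28, 0, -0.035], [22, 28, 0, -0.035], [22, 28, 0, -0.035], [22, 28, 0, -0.035], [22, 28, 0, -0.035], [22, 28, 0, -0.035], [14, 17, 0, -0.038], [0, 0, 0, 0], [0, 0, 0, 0]]}}

```text
time_s: 7.93
ee_pos: [0.6475, 0.1271, 0.0835]
eef_rot: [0.941, 0.34, -0.0, 0.0]
ft_force: [-0.2, -0.1, -1.3]
gripper_width: 0.567
finger_force: 30.0
```

Call:
{"fn": "drive_tool", "kwargs": {"motion": [[0, 0, -30, 0], [0, 0, -30, 0], [0, 0, -15, 0], [0, 0, -5, 0], [0, 0, -3, 0], [0, 0, 0, 0], [0, 0, 0, 0]]}}

```text
time_s: 8.52
ee_pos: [0.6487, 0.1262, 0.0028]
eef_rot: [0.941, 0.338, 0.001, 0.0]
ft_force: [0.6, -0.1, -0.9]
gripper_width: 0.569
finger_force: 30.0
```

Call:
{"fn": "drive_tool", "kwargs": {"motion": [[-1, 0, -2, 0], [0, 0, -1.5, 0], [0, 0, 0, 0], [0, 0, 0, 0]]}}

```text
time_s: 8.85
ee_pos: [0.6468, 0.1264, -0.0019]
eef_rot: [0.941, 0.339, 0.0, 0.0]
ft_force: [0.6, 1.0, 0.1]
gripper_width: 0.567
finger_force: 30.0
```

Call:
{"fn": "drive_tool", "kwargs": {"motion": [[0, 0, 0, 0], [0, 0, 0, 0], [0, 0, 0, 0], [0, 0, 0, 0], [0, 0, 0, 0], [0, 0, 3, 0], [0, 0, 20, 0], [0, 0, 30, 0], [0, 0, 30, 0], [0, 0, 10, 0]], "grip": 0.6}}

```text
time_s: 9.68
ee_pos: [0.6494, 0.1268, 0.0962]
eef_rot: [0.941, 0.339, 0.004, 0.001]
ft_force: [0.4, -0.6, 2.5]
gripper_width: 0.801
finger_force: 0.0
```

Call:
{"fn": "drive_tool", "kwargs": {"motion": [[-5, -25, 0, 0.085], [-5, -25, 0, 0.085], [-5, -25, 0, 0.085], [-5, -25, 0, 0.085], [-5, -25, 0, 0.085], [-5, -25, 0, 0.085], [-5, -25, 0, 0.085], [-5, -25, 0, 0.085], [-5, -25, 0, 0.085], [-5, -25, 0, 0.085], [-5, -25, 0, 0.085], [-5, -25, 0, 0.085], [-5, -25, 0, 0.085], [-5, -25, 0, 0.085], [-5, -25, 0, 0.085], [-5, -25, 0, 0.085], [-5, -25, 0, 0.085], [-5, -25, 0, 0.085], [-5, -25, 0, 0.085], [-5, -2, 0, 0.085]]}}

```text
time_s: 11.35
ee_pos: [0.5456, -0.3544, 0.0901]
eef_rot: [0.366, 0.931, -0.001, 0.0]
ft_force: [-0.2, -0.1, 0.0]
gripper_width: 0.802
finger_force: 0.0
```

```bash
python3 - <<'E'
from station import r
from h import *
c=r.read_camera("side"); s=r.sense(); print(s["ee_pos"],s["eef_rot"],s["gripper_width"],s["ft_force"])
im=c["color"]; cv2.imwrite("pics/s4.png",im)
E
```

```text
[ 0.54486705 -0.35302101  0.08986765] [ 3.64845415e-01  9.31067943e-01 -3.09180002e-04 -4.61734739e-04] 0.7999275133469796 [-0.47981234 -0.54746425  0.61558028]
```

View pics/s4.png

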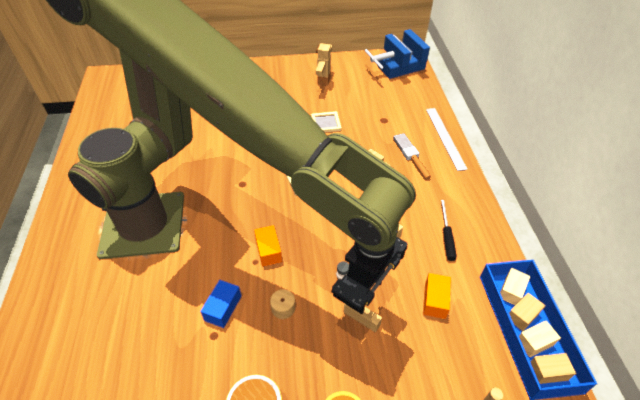

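The gripper stands over the bar at side (362,313) with clear surroundings. Next I lower and grip.

Call:
{"fn": "drive_tool", "kwargs": {"motion": [[2, 2.5, -25, 0], [0, 0, -30, 0], [0, 0, -20, 0], [0, 0, -10, 0], [0, 0, -8, 0], [0, 0, -3, 0], [0, 0, 0, 0], [0, 0, 0, 0]]}}

```text
time_s: 12.07
ee_pos: [0.5493, -0.3486, -0.0042]
eef_rot: [0.367, 0.93, -0.0, 0.001]
ft_force: [-0.3, -0.5, 0.7]
gripper_width: 0.796
finger_force: 0.0
```

Call:
{"fn": "drive_tool", "kwargs": {"motion": [[0, 0, 0, 0], [0, 0, 0, 0], [0, 0, 0, 0], [0, 0, 0, 0], [0, 0, 0, 0], [0, 0, 0, 0], [0, 0, 0, 0], [0, 0, 0, 0], [0, 0, 0, 0], [0, 0, 0, 0], [0, 0, 0, 0]], "grip": -1}}

```text
time_s: 12.98
ee_pos: [0.5483, -0.3481, -0.0056]
eef_rot: [0.367, 0.93, -0.0, -0.0]
ft_force: [-0.5, -0.2, 0.1]
gripper_width: 0.254
finger_force: 30.0
```

Call:
{"fn": "drive_tool", "kwargs": {"motion": [[0, 0, 5, 0], [0, 0, 20, 0], [0, 0, 30, 0], [0, 0, 30, 0], [0, 0, 15, 0]]}}

```text
time_s: 13.4
ee_pos: [0.5502, -0.3493, 0.0991]
eef_rot: [0.367, 0.93, -0.001, 0.003]
ft_force: [0.8, -0.8, -0.2]
gripper_width: 0.25
finger_force: 30.0
```

Call:
{"fn": "drive_tool", "kwargs": {"motion": [[-8.8, 32.3, 0, 0.0478], [-8.8, 32.3, 0, 0.0478], [-8.8, 32.3, 0, 0.0478], [-8.8, 32.3, 0, 0.0478], [-8.8, 32.3, 0, 0.0478], [-8.8, 32.3, 0, 0.0478], [-8.8, 32.3, 0, 0.0478], [-8.8, 32.3, 0, 0.0478], [-8.8, 32.3, 0, 0.0478], [-8.8, 32.3, 0, 0.0478], [-8.8, 32.3, 0, 0.0478], [-8.8, 32.3, 0, 0.0478], [-8.8, 32.3, 0, 0.0478], [-8.8, 32.3, 0, 0.0478], [-8.8, 32.3, 0, 0.0478], [-8.8, 32.3, 0, 0.0478], [-8.8, 32.3, 0, 0.0478], [-8.8, 32.3, 0, 0.0478], [-8.8, 32.3, 0, 0.0478], [-8.8, 32.3, 0, 0.0478]]}}

```text
time_s: 15.07
ee_pos: [0.3715, 0.2994, 0.0944]
eef_rot: [-0.104, 0.995, 0.0, 0.0]
ft_force: [1.1, -0.7, 0.4]
gripper_width: 0.25
finger_force: 30.0
```

Call:
{"fn": "drive_tool", "kwargs": {"motion": [[0, 0, 0, 0], [0, 0, 0, 0], [0, 0, 0, 0]]}}

```text
time_s: 15.32
ee_pos: [0.3721, 0.2976, 0.0941]
eef_rot: [-0.103, 0.995, -0.0, -0.0]
ft_force: [-0.1, 0.3, -0.1]
gripper_width: 0.244
finger_force: 30.0
```

Call:
{"fn": "drive_tool", "kwargs": {"motion": [[0, 1, -25, 0], [0, 0, -30, 0], [0, 0, -20, 0], [0, 0, -12, 0], [0, 0, -5, 0], [0, 0, -2, 0], [0, 0, 0, 0], [0, 0, 0, 0], [0, 0, 0, 0]]}}

```text
time_s: 16.07
ee_pos: [0.3736, 0.2995, 0.0019]
eef_rot: [-0.102, 0.995, 0.001, 0.001]
ft_force: [0.2, -0.4, -0.5]
gripper_width: 0.25
finger_force: 30.0
```

Call:
{"fn": "drive_tool", "kwargs": {"motion": [[-1, -1, -2, 0], [0, 0, -1, 0], [0, 0, 0, 0], [0, 0, 0, 0]]}}

```text
time_s: 16.4
ee_pos: [0.3718, 0.2982, -0.0017]
eef_rot: [-0.103, 0.995, 0.0, 0.0]
ft_force: [-2.1, -1.2, 4.3]
gripper_width: 0.252
finger_force: 30.0
```

Call:
{"fn": "drive_tool", "kwargs": {"motion": [[0, 0, 0, 0], [0, 0, 0, 0], [0, 0, 0, 0], [0, 0, 0, 0], [0, 0, 0, 0], [0, 0, 3, 0], [0, 0, 20, 0], [0, 0, 30, 0], [0, 0, 30, 0], [0, 0, 15, 0]], "grip": 0.6}}

```text
time_s: 17.23
ee_pos: [0.373, 0.2989, 0.0995]
eef_rot: [-0.102, 0.995, 0.001, 0.002]
ft_force: [0.6, 0.6, 0.6]
gripper_width: 0.792
finger_force: 0.0
```

Call:
{"fn": "drive_tool", "kwargs": {"motion": [[17.8, -26.4, 0, -0.0716], [17.8, -26.4, 0, -0.0716], [17.8, -26.4, 0, -0.0716], [17.8, -26.4, 0, -0.0716], [17.8, -26.4, 0, -0.0716], [17.8, -26.4, 0, -0.0716], [17.8, -26.4, 0, -0.0716], [17.8, -26.4, 0, -0.0716], [17.8, -26.4, 0, -0.0716], [17.8, -26.4, 0, -0.0716], [17.8, -26.4, 0, -0.0716], [17.8, -26.4, 0, -0.0716], [17.8, -26.4, 0, -0.0716], [17.8, -26.4, 0, -0.0716], [17.8, -26.4, 0, -0.0716], [17.8, -26.4, 0, -0.0716], [0, 0, 0, 0], [0, 0, 0, 0], [0, 0, 0, 0]]}}

```text
time_s: 18.82
ee_pos: [0.6557, -0.1242, 0.0951]
eef_rot: [0.453, 0.892, 0.0, -0.001]
ft_force: [-0.1, 0.8, 0.7]
gripper_width: 0.801
finger_force: 0.0
```

Call:
{"fn": "drive_tool", "kwargs": {"motion": [[2, 1, -25, 0], [0, 0, -30, 0], [0, 0, -25, 0], [0, 0, -12, 0], [0, 0, -6, 0], [0, 0, -3, 0], [0, 0, 0, 0], [0, 0, 0, 0]]}}

```text
time_s: 19.48
ee_pos: [0.6594, -0.1236, -0.0037]
eef_rot: [0.453, 0.892, 0.0, 0.001]
ft_force: [0.5, -0.3, -0.4]
gripper_width: 0.798
finger_force: 0.0
```

Call:
{"fn": "drive_tool", "kwargs": {"motion": [[0, 0, 0, 0], [0, 0, 0, 0], [0, 0, 0, 0], [0, 0, 0, 0], [0, 0, 0, 0], [0, 0, 0, 0], [0, 0, 0, 0], [0, 0, 0, 0]], "grip": -1}}

```text
time_s: 20.15
ee_pos: [0.6586, -0.1237, -0.0049]
eef_rot: [0.453, 0.891, 0.0, 0.0]
ft_force: [-1.1, -0.4, 3.6]
gripper_width: 0.566
finger_force: 30.0
```

Call:
{"fn": "drive_tool", "kwargs": {"motion": [[0, 0, 5, 0], [0, 0, 20, 0], [0, 0, 30, 0], [0, 0, 30, 0], [0, 0, 25, 0]]}}

```text
time_s: 20.57
ee_pos: [0.6581, -0.1234, 0.1058]
eef_rot: [0.453, 0.891, 0.0, -0.0]
ft_force: [1.0, -0.1, -1.0]
gripper_width: 0.565
finger_force: 30.0
```

Call:
{"fn": "drive_tool", "kwargs": {"motion": [[-7, 32.6, 0, -0.0393], [-7, 32.6, 0, -0.0393], [-7, 32.6, 0, -0.0393], [-7, 32.6, 0, -0.0393], [-7, 32.6, 0, -0.0393], [-7, 32.6, 0, -0.0393], [-7, 32.6, 0, -0.0393], [-7, 32.6, 0, -0.0393], [-7, 32.6, 0, -0.0393], [-7, 32.6, 0, -0.0393], [-7, 32.6, 0, -0.0393], [-7, 32.6, 0, -0.0393], [-7, 32.6, 0, -0.0393], [-7, 32.6, 0, -0.0393], [-7, 32.6, 0, -0.0393], [0, 0, 0, 0], [0, 0, 0, 0], [0, 0, 0, 0]]}}

```text
time_s: 22.07
ee_pos: [0.5528, 0.365, 0.1038]
eef_rot: [0.692, 0.722, -0.001, 0.0]
ft_force: [0.5, 0.2, -0.7]
gripper_width: 0.57
finger_force: 30.0
```

Call:
{"fn": "drive_tool", "kwargs": {"motion": [[0, 0, -30, 0], [0, 0, -30, 0], [0, 0, -25, 0], [0, 0, -12, 0], [0, 0, -5, 0], [0, 0, -2, 0], [0, 0, 0, 0], [0, 0, 0, 0], [0, 0, 0, 0]]}}

```text
time_s: 22.82
ee_pos: [0.5546, 0.3662, 0.0025]
eef_rot: [0.693, 0.721, 0.002, 0.001]
ft_force: [0.4, 0.4, -0.7]
gripper_width: 0.566
finger_force: 30.0
```

Call:
{"fn": "drive_tool", "kwargs": {"motion": [[0, 0, 0, 0], [0, 0, 0, 0]]}}

```text
time_s: 22.98
ee_pos: [0.5538, 0.3659, 0.0015]
eef_rot: [0.692, 0.721, 0.001, 0.0]
ft_force: [-0.1, 0.1, -1.1]
gripper_width: 0.566
finger_force: 30.0
```

Call:
{"fn": "drive_tool", "kwargs": {"motion": [[0, 0, -2, 0], [0, 0, 0, 0], [0, 0, 0, 0]]}}

```text
time_s: 23.23
ee_pos: [0.5538, 0.366, -0.0009]
eef_rot: [0.692, 0.721, 0.001, 0.0]
ft_force: [0.7, 1.4, 0.7]
gripper_width: 0.567
finger_force: 30.0
```

Call:
{"fn": "drive_tool", "kwargs": {"motion": [[0, 0, 0, 0], [0, 0, 0, 0], [0, 0, 0, 0], [0, 0, 0, 0], [0, 0, 0, 0], [0, 0, 3, 0], [0, 0, 20, 0], [0, 0, 30, 0], [0, 0, 30, 0], [0, 0, 25, 0]], "grip": 0.7}}

```text
time_s: 24.07
ee_pos: [0.5535, 0.3657, 0.1087]
eef_rot: [0.692, 0.721, 0.001, 0.0]
ft_force: [0.5, 0.3, -0.4]
gripper_width: 0.849
finger_force: 0.0
```

Call:
{"fn": "drive_tool", "kwargs": {"motion": [[-10.6, -37.2, 0, 0], [-10.6, -37.2, 0, 0], [-10.6, -37.2, 0, 0], [-10.6, -37.2, 0, 0], [-10.6, -37.2, 0, 0], [-10.6, -37.2, 0, 0], [-10.6, -37.2, 0, 0], [-10.6, -37.2, 0, 0], [-10.6, -37.2, 0, 0], [-10.6, -37.2, 0, 0], [-10.6, -37.2, 0, 0], [-10.6, -37.2, 0, 0], [-10.6, -37.2, 0, 0], [-10.6, -37.2, 0, 0], [-10.6, -37.2, 0, 0], [-10.6, -37.2, 0, 0], [-10.6, -37.2, 0, 0], [-10.6, -37.2, 0, 0], [0, 0, 0, 0], [0, 0, 0, 0]], "grip": 0.9}}

```text
time_s: 25.73
ee_pos: [0.3617, -0.3057, 0.1068]
eef_rot: [0.694, 0.72, 0.0, 0.0]
ft_force: [-0.6, -0.2, -1.2]
gripper_width: 0.947
finger_force: 0.0
```

Call:
{"fn": "drive_tool", "kwargs": {"motion": [[0, 0, 0, 0], [0, 0, 0, 0]]}}

```text
time_s: 25.9
ee_pos: [0.3626, -0.303, 0.1063]
eef_rot: [0.692, 0.722, 0.0, -0.0]
ft_force: [-0.4, 0.2, 0.2]
gripper_width: 0.948
finger_force: 0.0
```

Call:
{"fn": "drive_tool", "kwargs": {"motion": [[1, 0, -30, 0], [0, 0, -30, 0], [0, 0, -25, 0], [0, 0, -15, 0], [0, 0, -8, 0], [0, 0, -4, 0], [0, 0, 0, 0], [0, 0, 0, 0]]}}

```text
time_s: 26.57
ee_pos: [0.3643, -0.3044, -0.0045]
eef_rot: [0.692, 0.722, -0.0, 0.001]
ft_force: [-0.2, -0.6, 1.2]
gripper_width: 0.95
finger_force: 0.0
```

Call:
{"fn": "drive_tool", "kwargs": {"motion": [[0, 0, 0, 0], [0, 0, 0, 0], [0, 0, 0, 0], [0, 0, 0, 0], [0, 0, 0, 0], [0, 0, 0, 0], [0, 0, 0, 0], [0, 0, 0, 0], [0, 0, 0, 0], [0, 0, 0, 0]], "grip": -1}}

```text
time_s: 27.4
ee_pos: [0.3634, -0.3043, -0.0053]
eef_rot: [0.693, 0.721, -0.0, 0.0]
ft_force: [-1.6, -0.4, 2.9]
gripper_width: 0.601
finger_force: 30.0
```

Call:
{"fn": "drive_tool", "kwargs": {"motion": [[0, 0, 5, 0], [0, 0, 20, 0], [0, 0, 30, 0], [0, 0, 30, 0], [0, 0, 25, 0]]}}

```text
time_s: 27.82
ee_pos: [0.3635, -0.3041, 0.1062]
eef_rot: [0.692, 0.721, 0.0, 0.0]
ft_force: [-0.0, -0.9, -0.3]
gripper_width: 0.6
finger_force: 30.0
```

Call:
{"fn": "drive_tool", "kwargs": {"motion": [[7.1, 31.9, 0, 0], [7.1, 31.9, 0, 0], [7.1, 31.9, 0, 0], [7.1, 31.9, 0, 0], [7.1, 31.9, 0, 0], [7.1, 31.9, 0, 0], [7.1, 31.9, 0, 0], [7.1, 31.9, 0, 0], [7.1, 31.9, 0, 0], [7.1, 31.9, 0, 0], [7.1, 31.9, 0, 0], [7.1, 31.9, 0, 0], [7.1, 31.9, 0, 0], [0, 0, 0, 0], [0, 0, 0, 0], [0, 0, 0, 0]]}}

```text
time_s: 29.15
ee_pos: [0.4553, 0.1104, 0.1041]
eef_rot: [0.692, 0.722, -0.0, -0.0]
ft_force: [0.0, -0.5, -0.7]
gripper_width: 0.603
finger_force: 30.0
```

Call:
{"fn": "drive_tool", "kwargs": {"motion": [[0.5, -0.5, -30, 0], [0, 0, -30, 0], [0, 0, -25, 0], [0, 0, -12, 0], [0, 0, -5, 0], [0, 0, -2.5, 0], [0, 0, 0, 0], [0, 0, 0, 0], [0, 0, 0, 0], [0, 0, 0, 0]]}}

```text
time_s: 29.98
ee_pos: [0.4573, 0.1101, 0.0012]
eef_rot: [0.693, 0.721, 0.001, 0.001]
ft_force: [0.5, 0.2, -0.7]
gripper_width: 0.605
finger_force: 30.0
```

Call:
{"fn": "drive_tool", "kwargs": {"motion": [[0, 0, -1, 0], [0, 0, 0, 0], [0, 0, 0, 0]]}}

```text
time_s: 30.23
ee_pos: [0.4563, 0.1101, -0.0009]
eef_rot: [0.692, 0.721, 0.0, 0.0]
ft_force: [0.5, 0.1, -0.2]
gripper_width: 0.603
finger_force: 30.0
```

Release, lift, and swing back out of view (right side) to check.

Call:
{"fn": "drive_tool", "kwargs": {"motion": [[0, 0, 0, 0], [0, 0, 0, 0], [0, 0, 0, 0], [0, 0, 0, 0], [0, 0, 0, 0], [0, 0, 0, 0], [0, 0, 3, 0], [0, 0, 20, 0], [0, 0, 30, 0], [0, 0, 30, 0], [0, 0, 25, 0], [0, 0, 20, 0]], "grip": 0.7}}

```text
time_s: 31.23
ee_pos: [0.457, 0.1102, 0.1298]
eef_rot: [0.692, 0.721, 0.001, 0.001]
ft_force: [0.6, 1.0, 0.1]
gripper_width: 0.855
finger_force: 0.0
```

Call:
{"fn": "drive_tool", "kwargs": {"motion": [[0, -35, 0, 0], [0, -35, 0, 0], [0, -35, 0, 0], [0, -35, 0, 0], [0, -35, 0, 0], [0, -35, 0, 0], [0, -35, 0, 0], [0, -35, 0, 0], [0, -35, 0, 0], [0, -35, 0, 0], [0, -35, 0, 0], [0, -35, 0, 0], [0, 0, 0, 0]]}}

```text
time_s: 32.32
ee_pos: [0.4559, -0.3151, 0.1275]
eef_rot: [0.694, 0.72, -0.001, 0.001]
ft_force: [-0.2, 0.5, -0.3]
gripper_width: 0.849
finger_force: 0.0
```

```bash
python3 - <<'E'
from station import r
from h import *
c=r.read_camera("top"); a=c["color"][100:280,160:480]; b=r.read_camera("side")["color"][90:250,230:430]
cv2.imwrite("pics/f1.png",cv2.resize(a,None,fx=2.5,fy=2.5,interpolation=cv2.INTER_CUBIC))
cv2.imwrite("pics/f2.png",cv2.resize(b,None,fx=3.7,fy=3.7,interpolation=cv2.INTER_CUBIC))
E
```

```text
(no output)
```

View pics/f1.png

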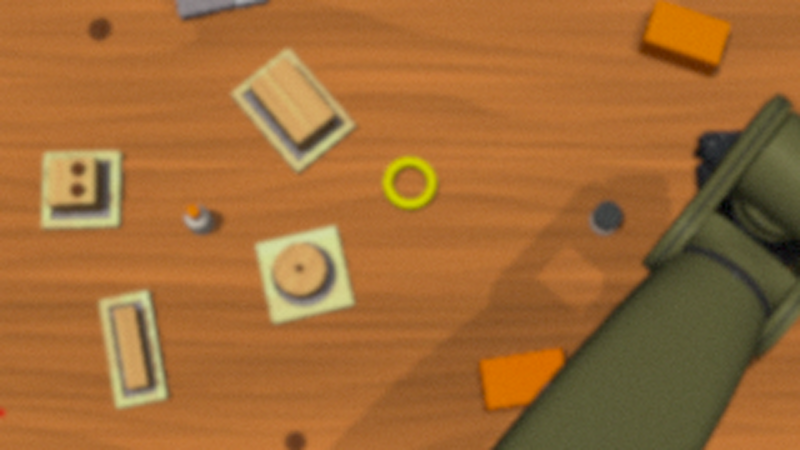

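View pics/f2.png

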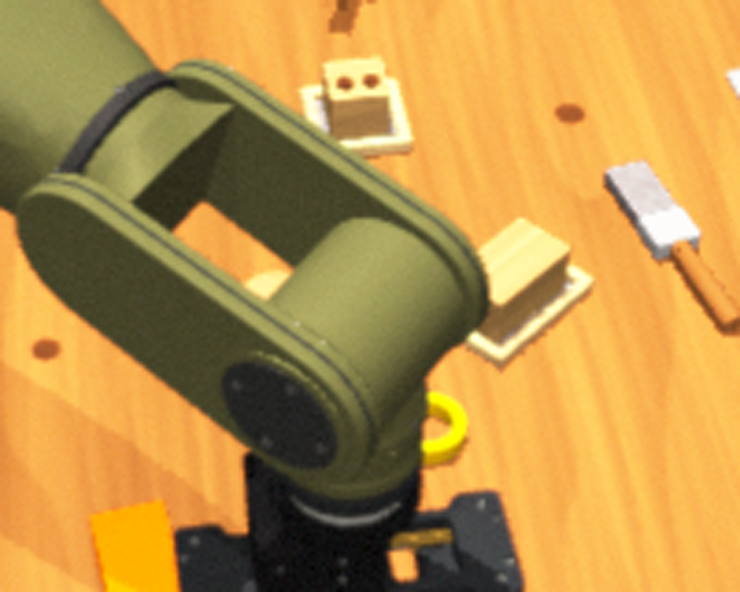

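Both crops show torso (292,97), head (75,182), disc (300,268) and bar (130,348) inside their recesses with felt visible around them, and the glue upright at (198,218). I'll do a quick numeric check of each top face before handing in.

```bash
python3 - <<'E'
from station import r
from h import *
c=r.read_camera("top"); hsv=cv2.cvtColor(c["color"],cv2.COLOR_BGR2HSV)
for n,p,z in (("torso",(647.1,126.4),.052),("bar",(372,298.6),.044),("head",(553.4,365.4),.052),("disc",(456.3,109.8),.044)):
    u,v=proj(c,[p[0]/1e3,p[1]/1e3,z])[0].round().astype(int)
    w=hsv[v-25:v+26,u-25:u+26]; m=((w[...,1]>105)&(w[...,1]<165)&(w[...,2]>165)).astype(np.uint8)
    m=cv2.morphologyEx(m,cv2.MORPH_OPEN,np.ones((3,3)))
    k=max([q for q in cv2.findContours(m,0,1)[0] if cv2.pointPolygonTest(q,(25,25),True)>-5],key=cv2.contourArea)
    print(n,p,rect(c,k+np.array([u-25,v-25]),z))
E
```

```text
torso (647.1, 126.4) (645.2, 114.5, 122.8, 66.1, 41.2)
bar (372, 298.6) (370.4, 296.2, 88.1, 22.4, 11.8)
head (553.4, 365.4) (553.7, 377.7, 51.8, 31.0, 3.4)
disc (456.3, 109.8) (455.3, 114.0, 54.7, 52.6, -89.9)
```

```bash
python3 - <<'E'
from station import r
from h import *
c=r.read_camera("side"); c=r.read_camera("top")
for n,q,z in (("torso",[(248,86),(284,51),(339,109),(302,146)],.052),("head",[(50,157),(97,156),(98,209),(51,210)],.052)):
    print(n,rect(c,np.array(q)/2.5+[159.5,99.5],z))
E
```

```text
torso (648.4, 123.4, 96.9, 58.6, 42.6)
head (551.3, 364.7, 63.3, 53.1, 4.0)
```

```bash
python3 -c "
from station import r
print(r.sign_off())"
```

```text
the job is handed in; nothing more can be done
None
```

All four parts were placed in their matching trays and released, the last camera pictures showed them sitting in their recesses with the glue bottle still upright, and the job was handed in at about 33 s; the hand-in gave no verdict.

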